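# Bring the swinging sizing bar from the peg rack to its tray

## Robot

A 6-joint arm with a two-finger parallel gripper is mounted at the origin on the work surface. World frame = base frame: x ahead of the robot, y to its left, z up, the work surface at z = 0. Lengths are in mm, angles in rad, forces in N, time in s.
With the tool pointing down it reaches from about 400 to 925 mm from the base axis. Payload 12.5 kg.
Tool frame: the origin (TCP) lies midway between the tips of the shut fingers; the grasp point (between the pads) lies 19 mm behind it; z points along the fingers, y is the line along which they close (so a half turn about z gives the same grasp; the last joint's range is limited). The gripper opens to 95 mm and grips with 3 to 60 N. Pads are 20 mm wide; open, the fingers measure 119 mm over their backs; the gripper's body (75 mm by 180 mm) begins 59 mm behind the grasp point.
Start: joints at [-1.357, 0.491, 1.559, -0, 1.092, -0.106], TCP at [196.509, -593.324, 189.461] pointing down, gripper open.
Joint ranges: [-3.1, 3.1], [-0.84, 2.19], [0.05, 2.79], [-1.13, 4.28], [0.06, 2.93], [-2.69, 2.69]. Speed limits (rad/s): [2.22, 2.22, 2.79, 3.14, 3.14, 3.14].

## Interface

Orientations are given as [roll, pitch, yaw] about the fixed x, y, z axes, in that order (R = Rz(yaw) Ry(pitch) Rx(roll)).
In Python, from cell import env gives the robot as it stands.
- The arm moves only by the tool carry_out, never from a script. Its argument "series" is a list of rows, each a list of 4 numbers: the shift along the world's x, y, z normalised to -1 to 1, where 1 is 5 cm, then the turn about the world's z normalised to -1 to 1, where 1 is 6 degrees. In form: [[x, y, z, turn], ...]. A call has exactly 5 rows; each row shifts and turns the commanded pose from where the row before left it; what a row does not reach is not made up. A row lasts 1/10 s, in which the tool goes at most 50 mm and 8.59 degrees, less where a joint would pass 70% of its speed; a pose out of reach is approached as far as the arm can. A call with a number of a shift or a turn outside -1 to 1 is refused whole. A call with a gripper value outside its range is refused whole. "fingers" is the closure, from -1 (fully open) to 1 (shut), set as the call begins (left out, the last holds). The fingers move at their own pace and stop on an object; the grip force is fixed at half the most. Time passes only in rows, so rows that do not move let the fingers close, or fill a call up. It gives the time, the measured TCP pose, the force, the opening and the grip force at its end, in the units of the state.
- env.state(): the state, without advancing time (a new reading comes with each control period).
- env.read_camera(name): name is "scene" or "side" or "wrist"; returns the picture (420x560x3 uint8, red, green, blue); there is no depth.
- env.calibration(name): a dict with "K" (3x3 intrinsics, pixels), "pose" (4x4, takes a point from camera to world coordinates). Camera axes: x right, y down, z forward; pixel columns grow to the right and rows downward; lengths in mm; the calibration is good to about 2 mm. A picture is of the moment at which its call begins: read the wrist's pose just before it. calibration takes no time and is no camera call; for the wrist camera it gives the pose at the moment of the call.
- env.job_done(): hands the job in; it is judged then, once.
Trained networks look in the newest picture that a camera, given by its name, has taken for a name from the list of things; names that differ only in an ending like _2 or _b are one class to them, and where a whole thing is asked for, a point or a joint stands for the part that bears it (a point fixed in the world has none). Each returns a list of dicts, best first, with "conf" (0 to 1); they miss things now and then, are a little off and sometimes report something else, mostly with a low value. They report only what shows in the picture. A call takes as long as a camera call. They do not tell look-alikes from the thing itself.
- env.look_for(camera, label): "position" ([row, column] as shares, 0 to 1, of the picture: columns of its width, rows of its height, amid what is visible of it).
The state is a dict: "t": time; "joints": joint angles; "qvel": joint speeds; "tau": joint torques, N m; "eef_pos": TCP position; "tcp_rot": TCP orientation; "ft_force": force on the tool from outside, world axes, zero at the start; "moment": the same for the moment, N m; "opening": opening from 0.0 (shut) to 1.0 (fully open); "grip_force": force on a finger pad.
Only numpy, scipy, OpenCV 4.12 (cv2) and the standard library are available. Lean on these libraries where they do the work, as an engineer would, in place of code of your own. Each camera call takes 0.05 s, during which the arm holds its last target. There are 200 camera calls.

## Task

Take the sizing-ring bar by the wooden grip of its yoke, draw it straight off the rack's pegs without lifting it first, and carry it over to the empty tray. The bar swings freely once off the pegs: moving only the yoke and never letting the bar see-saw steeply, knock against the rack or tray or be touched, calm it and stop above the tray, and let it hang there level and still for about three seconds. Then stand the yoke gently in the middle of the tray and let go with the bar still quiet, leaving the bowl, the porcelain hand and the mandrel where they are.

Things in the scene. Friction and masses are not known exactly. Their poses are not given: they have to be found in the camera images.
- yoke: Loose aluminium A-frame yoke carrying the bar, 0.25 kg. Origin: centre of its underside, z up. Two A-shaped cheeks at x = +-22 mm, joined at the foot by a frame 50 (x) by 76 (y) mm on which it stands by itself; the bar passes between them along y. The pivot pin lies along x, 85 mm above the underside. It starts on the rack's ledge, with the rack's yaw.
- grip (a point): Where to grip the yoke, 150 mm above its underside: the middle of its dark wooden grip, 28 x 28 mm square (sides along the yoke's x and y), from 125 to 175 mm above the underside. Grip it from above and firmly (80 N); with the fingers closing along the yoke's x the yoke stays upright while it is drawn off the ledge, closing along y it can twist in the pads.
- swing (a joint): Bar angle (rad) about the pin, positive with the yoke's +y end up, 0 level (natural rest), stops at +-0.95. Parked at about +0.30. Nearly frictionless: free swing has a period of 1.8 s and takes about a minute to fade. L*theta'' = -g*theta - a, where a is the yoke's acceleration along its own +y and L = 0.81 m (nominal).
- bar: The swinging load, nominal 0.36 kg: square ash bar 16 x 16 mm, 285 mm long along y, with four nickel sizing rings at each end (42 to 33 mm diameter, 99 to 134 mm from the middle). Origin: the pivot pin, at its middle; x along the pin, y along the bar. Bar centre line and centre of mass lie 16 mm below the pin.
- rack: Fixed ash peg rack, 230 mm wide (y), 165 mm high. Origin: on the table under the yoke's parking place; its open front faces its own -x. The ledge, 100 mm wide, top 70 mm up, reaches 54 mm in front of the origin; the rail is 60 to 76 mm behind it. Two 12 mm pegs stick out of the rail to the front and trap the bar, which runs over one and under the other.
- peg_under (a point): Tip centre of the peg that the bar's raised (+y) end lies on, 22 mm in front of the rack's origin.
- peg_over (a point): Tip centre of the peg above the bar's lowered (-y) end, 34 mm in front of the rack's origin. The bar comes free, suddenly and still tilted about 0.22 rad, once the yoke has been drawn 43 mm along the rack's -x, sliding on (at most 2 mm above) the ledge. Lifting it before that only tilts the bar more.
- rack_ledge (a point): Point on top of the ledge, 70 mm above the table, where the middle of the yoke's underside stands at the start.
- tray: Fixed shallow empty dark wooden tray, 122 (x) x 132 (y) mm outside, rim 14 mm high, walls 6 mm. Origin: centre of its underside, on the table. The yoke (50 x 76 mm foot) stands inside; any yaw that fits will do.
- tray_in (a point): Middle of the tray's inner floor, 6 mm above the table, where the middle of the yoke's underside must come to stand.
- bowl: Loose frosted glass ring bowl, 84 mm across, 36 mm high; origin at the centre of its underside. Leave it alone.
- porcelain: Loose pearl-grey porcelain ring holder shaped like a hand, 72 mm foot, 160 mm high; origin at the centre of its underside. Leave it alone.
- mandrel: Loose upright tapered stainless ring mandrel on a foot of 80 mm diameter, 200 mm high; origin at the centre of its underside. Leave it alone.
Things that resemble listed ones, but are neither listed nor needed, are in the scene too. Of the things that look like the tray, take the one that is farthest from the robot's base at the start.

How it is judged (in metres and radians):
On the way, in this order (a step that is already met when the one before it is completed fails the run):
1. the yoke is drawn off the rack and carried clear of it (horizontal distance between yoke and rack_ledge above 0.085 m and height (world z) of yoke above 0.03 m), for 0.1 s.
2. the yoke is held in the air above the tray (within 35 mm sideways, more than 12 mm above its floor) with the bar within 0.1 rad of level for 2.5 s (horizontal distance between yoke and tray_in below 0.035 m and z of yoke in the frame of tray_in above 0.012 m and value of joint swing between -0.1 and 0.1 rad), for 2.5 s.
At the end, for the whole second after the job is handed in: The yoke stands upright on the tray's floor, released, within 20 mm of the tray's middle, and the bar stays within 0.12 rad of level through the last second (horizontal distance between yoke and tray_in below 0.02 m and z of yoke in the frame of tray_in between -0.005 and 0.005 m and angle between yoke's own z axis and vertical below 0.1 rad and linear speed of yoke below 0.03 m/s and value of joint swing between -0.12 and 0.12 rad); the robot touches nothing.
It fails at once if the bar see-sawed more than 0.6 rad (value of joint swing above 0.6 rad or value of joint swing below -0.6 rad).
It fails at once if the bar was touched by the gripper or arm, touched the tray, or was forced against the rack (contact force between bar and the fingers above 0.3 N or contact force between bar and the arm above 0.3 N or contact force between bar and tray above 0.3 N or contact force between bar and rack above 12 N).
It fails at once if the yoke was slammed down (contact force between yoke and tray above 50 N).
It fails at once if the yoke was tipped (angle between yoke's own z axis and vertical above 0.4 rad).
It fails at once if the bowl, the hand or the mandrel was moved (distance of any of bowl, porcelain, mandrel from where it was at the start of the episode above 0.02 m).
It also fails if it takes over 64 s, if anything falls off the work surface, if the arm or the gripper's body presses on something with over 40 N, if the wrist force passes 120 N, or if a joint passes its speed limit or range.

## Working session

There is one attempt and no reset: what is moved stays moved. The work goes in short steps, Python scripts to look and compute and a tool call to move; the robot and the scene stay as the last step left them, time stands still between calls to the robot, and variables do not carry over. Pictures are saved under pics/ and viewed, at most 10 in all, crops included, and the job is handed in when it is done.

Besides the shell and the picture viewer there is one more tool, called by a JSON object that holds its "name" and its "arguments". carry_out: Moves the arm, as the interface text tells. Its arguments: {"type":"object","properties":{"series":{"type":"array","items":{"type":"array","items":{"type":"number","minimum":-1,"maximum":1}}},"fingers":{"type":"number"}},"required":["series"]}

```bash
mkdir -p pics; ls
python3 - <<'E'
from cell import env
import cv2, numpy as np
s=env.state(); print(s['t'],s['eef_pos'],s['tcp_rot'],s['opening'])
ims=[]
for c in ['scene','side']:
    im=env.read_camera(c); cv2.imwrite(f'pics/{c}0.png',im[:,:,::-1]); 
    cal=env.calibration(c); print(c,np.round(cal['K'],1).tolist(),np.round(cal['pose'],3).tolist())
    for l in ['yoke','grip','bar','rack','tray','bowl','porcelain','mandrel','peg_under','peg_over']:
        r=env.look_for(c,l); print(c,l,[(round(d['position'][1]*560),round(d['position'][0]*420),round(d['conf'],2)) for d in r])
print(env.state()['t'])
E
```

```text
pics
0.0 [ 196.46973305 -593.02724789  188.84573723] [-3.14047561e+00 -1.42894062e-04  3.19822203e-01] 0.9993724586087392
scene [[380.3, 0.0, 281.6], [0.0, 380.3, 201.5], [0.0, 0.0, 1.0]] [[0.82, 0.418, -0.391, 855.308], [0.572, -0.599, 0.561, -557.958], [0.0, -0.683, -0.73, 890.15], [0.0, 0.0, 0.0, 1.0]]
scene yoke [(235, 273, 0.83)]
scene grip [(236, 273, 0.77), (351, 206, 0.54)]
scene bar [(234, 282, 0.87)]
scene rack [(254, 304, 0.84), (353, 209, 0.18)]
scene tray [(267, 151, 0.93), (351, 207, 0.82), (328, 158, 0.59), (260, 216, 0.52)]
scene bowl [(263, 216, 0.79)]
scene porcelain [(357, 309, 0.68), (353, 204, 0.43)]
scene mandrel [(406, 259, 0.88)]
scene peg_under [(254, 303, 0.61)]
scene peg_over [(253, 305, 0.71)]
side [[438.0, 0.0, 286.9], [0.0, 438.0, 213.6], [0.0, 0.0, 1.0]] [[-0.879, -0.291, 0.378, 67.8], [-0.477, 0.531, -0.7, 771.946], [0.003, -0.795, -0.606, 794.185], [0.0, 0.0, 0.0, 1.0]]
side yoke [(319, 166, 0.88)]
side grip [(318, 162, 0.72)]
side bar [(308, 169, 0.93), (296, 191, 0.71)]
side rack [(296, 193, 0.9)]
side tray [(232, 373, 0.87), (348, 393, 0.87), (204, 293, 0.85), (300, 190, 0.38)]
side bowl [(320, 256, 0.7), (311, 169, 0.56)]
side porcelain [(223, 185, 0.83), (205, 294, 0.36)]
side mandrel [(168, 231, 0.67)]
side peg_under [(300, 188, 0.7)]
side peg_over [(296, 187, 0.76), (204, 291, 0.37)]
1.1
```

View pics/scene0.png

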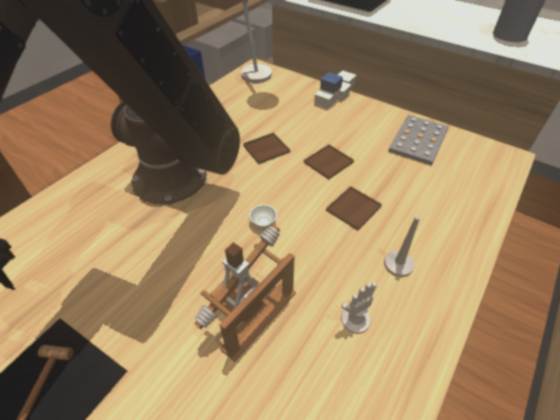

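View pics/side0.png

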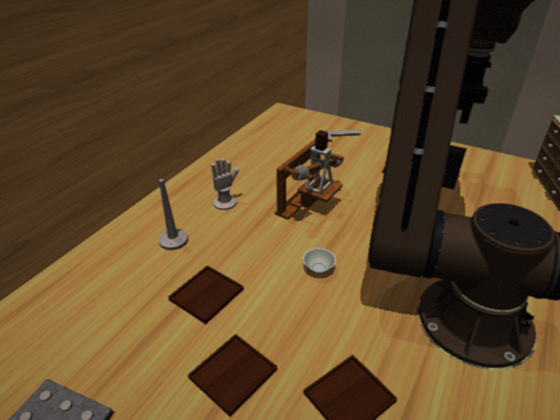

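The scene camera shows three look-alike trays at (267,148), (328,161) and (354,207). In the side view they are at (350,393), (233,373) and (206,293). The yoke's dark grip is at scene (235,255) and side (321,142). The rack's front faces toward the robot. Next I'll triangulate and check close crops.

```bash
cat > h.py <<'E'
from cell import env
import cv2, numpy as np
def ray(c,px):
    cal=env.calibration(c);K=np.array(cal['K']);P=np.array(cal['pose'])
    d=P[:3,:3]@np.linalg.inv(K)@np.array([px[0],px[1],1.]);return P[:3,3],d/np.linalg.norm(d)
def onz(c,px,z):
    o,d=ray(c,px);return o+d*(z-o[2])/d[2]
def tri(obs):
    A=np.zeros((3,3));b=np.zeros(3)
    for c,px in obs:
        o,d=ray(c,px);M=np.eye(3)-np.outer(d,d);A+=M;b+=M@o
    p=np.linalg.solve(A,b)
    return p,[np.linalg.norm((np.eye(3)-np.outer(d,d))@(p-o)) for o,d in [ray(c,q) for c,q in obs]]
def proj(c,X):
    cal=env.calibration(c);K=np.array(cal['K']);P=np.array(cal['pose'])
    X=np.atleast_2d(X);q=(X-P[:3,3])@P[:3,:3]@K.T;return q[:,:2]/q[:,2:]
E
python3 - <<'E'
from h import *
for c,l in [('scene',[(267,148),(328,161),(354,207),(263,216),(357,322),(400,264)]),('side',[(350,393),(233,373),(206,293),(320,262),(224,201),(173,239)])]:
    for p in l:
        q=onz(c,p,10); print(c,p,q.round(),np.hypot(*q[:2]).round())
print(tri([('scene',(235,255)),('side',(321,142))]))
a=cv2.imread('pics/scene0.png')[225:365,190:310];b=cv2.imread('pics/side0.png')[115:225,265:375]
a=cv2.resize(a,(400,467),interpolation=cv2.INTER_CUBIC);b=cv2.resize(b,(400,400),interpolation=cv2.INTER_CUBIC)
o=np.zeros((467,800,3),np.uint8);o[:,:400]=a;o[:400,400:]=b;cv2.imwrite('pics/crop0.png',o)
E
```

```text
scene (267, 148) [187. 307.  10.] 360.0
scene (328, 161) [406. 372.  10.] 551.0
scene (354, 207) [583. 229.  10.] 626.0
scene (263, 216) [372.  36.  10.] 374.0
scene (357, 322) [ 766. -107.   10.] 774.0
scene (400, 264) [785. 111.  10.] 793.0
side (350, 393) [179. 308.  10.] 356.0
side (233, 373) [400. 380.  10.] 552.0
side (206, 293) [576. 234.  10.] 622.0
side (320, 262) [383.   6.  10.] 383.0
side (224, 201) [756. -97.  10.] 762.0
side (173, 239) [775. 118.  10.] 784.0
(array([ 501.63987334, -227.0349458 ,  216.69645108]), [np.float64(1.1160159621550179), np.float64(1.1160159621548496)])
```

View pics/crop0.png

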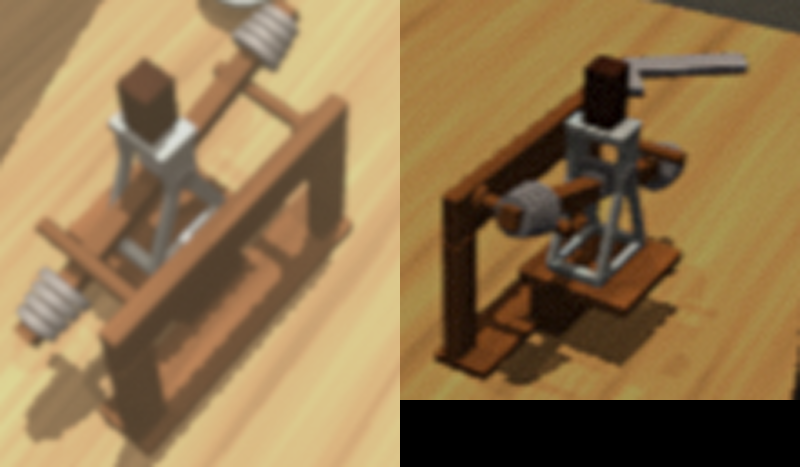

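Run:
```python
from h import *
from scipy.optimize import least_squares
S=lambda u,v:(190+u/3.3333,225+v/3.3333); D=lambda u,v:(265+(u-400)/3.636,115+v/3.636)
obs=[('scene',S(147,80),(0,0,245)),('side',D(607,64),(0,0,245)),('scene',S(112,332),(68,-115,165)),('scene',S(336,103),(68,115,165)),
('side',D(453,198),(68,115,165)),('side',D(606,302),(-54,50,70)),('side',D(680,252),(-54,-50,70)),
('scene',S(175,95),(14,-14,245)) ,('side',D(460,370),(68,115,0)),('scene',S(150,445),(76,-115,0))]
def f(p):
    c,s=np.cos(p[2]),np.sin(p[2]);r=[]
    for cam,px,X in obs:
        W=[p[0]+c*X[0]-s*X[1],p[1]+s*X[0]+c*X[1],X[2]]; r+=list(proj(cam,W)[0]-px)
    return np.array(r)
s=least_squares(f,[500,-227,0.3],loss='soft_l1');print(s.x);print(s.fun.reshape(-1,2).round(1))
print(tri([('scene',S(147,80)),('side',D(607,64))]))
# yaw from rail top
a,b=onz('scene',S(112,332),165),onz('scene',S(336,103),165);print(a,b,b-a)
# tray corners
import cv2
for cam,box in [('scene',(315,175,395,240)),('side',(160,255,255,330))]:
    im=cv2.imread(f'pics/{cam}0.png');x0,y0,x1,y1=box;g=cv2.cvtColor(im[y0:y1,x0:x1],cv2.COLOR_BGR2GRAY)
    t,m=cv2.threshold(g,0,255,cv2.THRESH_BINARY_INV+cv2.THRESH_OTSU)
    n,l,st,ce=cv2.connectedComponentsWithStats(m);k=1+st[1:,4].argmax();c=max(cv2.findContours((l==k).astype(np.uint8),cv2.RETR_EXTERNAL,cv2.CHAIN_APPROX_NONE)[0],key=cv2.contourArea)
    q=cv2.approxPolyDP(cv2.convexHull(c),4,True)[:,0]+[x0,y0];print(cam,q.tolist())
    W=np.array([onz(cam,p,10) for p in q]);print(W.round(),W.mean(0).round(1))
```

```text
[ 5.02838253e+02 -2.27650741e+02 -4.29362800e-02]
[[-0.6 -1.5]
 [-1.1  0. ]
 [ 0.   0.5]
 [ 0.9 -5.5]
 [-1.9  0.4]
 [ 4.8  1.8]
 [-0.4 -1. ]
 [-8.5  1.8]
 [-3.3  0.8]
 [-0.9  0.5]]
(array([ 503.1177299 , -230.0248749 ,  243.40205646]), [np.float64(2.41369213362614), np.float64(2.4136921336260704)])
[ 565.11674503 -344.67761351  165.        ] [ 582.66057045 -129.54645402  165.        ] [ 17.54382542 215.13115949   0.        ]
scene [[350, 186], [381, 204], [357, 230], [326, 210]]
[[529. 305.  10.]
 [647. 289.  10.]
 [633. 151.  10.]
 [518. 167.  10.]] [581.8 228.   10. ]
side [[208, 266], [243, 289], [205, 324], [169, 296]]
[[628. 157.  10.]
 [506. 181.  10.]
 [523. 309.  10.]
 [648. 283.  10.]] [576.1 232.4  10. ]
```

Chosen tray: the farthest, at scene (354,207) and side (206,293). It lies about 626 mm from the base at (579,230); the other two are at about 551 and 360 mm. The yoke is near (503,-229) with yaw about -0.06. Moving above the grip.

{"name": "carry_out", "arguments": {"series": [[0.4, 0.5, 0.5, 1], [0.6, 0.7, 0.5, 1], [0.6, 0.7, 0.4, 1], [0.6, 0.7, 0.4, 1], [0.6, 0.7, 0.2, 1]], "fingers": -1}}

```text
t: 1.6
eef_pos: [335.9, -429.2, 289.9]
tcp_rot: [3.139, 0.001, 0.847]
ft_force: [0.8, -1.0, -0.2]
opening: 0.998
grip_force: 0.0
```

{"name": "carry_out", "arguments": {"series": [[0.6, 0.7, 0, 1], [0.6, 0.7, 0, 1], [0.6, 0.7, 0, 1], [0.6, 0.7, 0, 1], [0.6, 0.7, 0, 1]]}}

```text
t: 2.1
eef_pos: [485.8, -253.7, 288.3]
tcp_rot: [3.141, 0.0, 1.371]
ft_force: [-0.7, -0.7, 1.0]
opening: 1.002
grip_force: 0.0
```

{"name": "carry_out", "arguments": {"series": [[0.4, 0.5, 0, 1], [0.2, 0.2, 0, 0.4], [0, 0, 0, 0], [0, 0, 0, 0], [0, 0, 0, 0]]}}

```text
t: 2.6
eef_pos: [514.1, -221.5, 288.1]
tcp_rot: [-3.142, 0.0, 1.511]
ft_force: [-0.1, -0.1, -0.0]
opening: 1.0
grip_force: 0.0
```

Run:
```python
from h import *
s=env.state(); print(s['t'],s['eef_pos'],s['tcp_rot'])
cal=env.calibration('wrist'); print(np.round(cal['K'],1).tolist(),np.round(cal['pose'],3).tolist())
im=env.read_camera('wrist'); cv2.imwrite('pics/w1.png',im[:,:,::-1]); np.save('w1pose',cal['pose'])
for l in ['yoke','grip','bar']: print(l,env.look_for('wrist',l))
```

```text
2.6 [ 514.09668538 -221.473276    288.11908349] [-3.14155097e+00  1.84707195e-04  1.51071445e+00]
[[305.7, 0.0, 280.8], [0.0, 305.7, 210.4], [0.0, 0.0, 1.0]] [[0.998, -0.056, -0.018, 518.718], [-0.059, -0.954, -0.293, -138.249], [-0.001, 0.293, -0.956, 484.35], [0.0, 0.0, 0.0, 1.0]]
yoke [{'position': [0.43, 0.4848], 'conf': 0.61}]
grip [{'position': [0.4276, 0.4884], 'conf': 0.81}]
bar [{'position': [0.2779, 0.4795], 'conf': 0.9}, {'position': [0.431, 0.5589], 'conf': 0.33}]
```

View pics/w1.png

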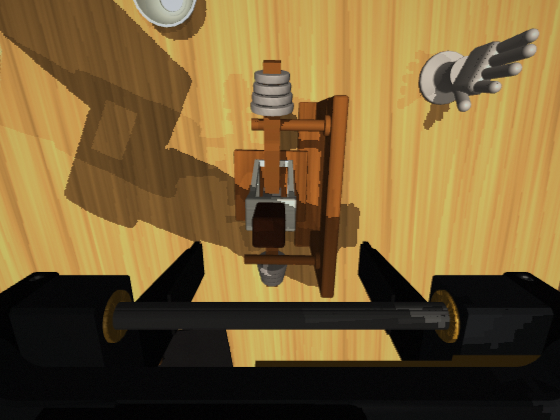

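Wrist view: dark grip spans about (252–286, 203–247), the bar lies over the peg at (290,125) and under the one at (283,259), and the rail top runs from (340,97) to (327,295). The fingers straddle it, a little to the right.

Run:
```python
from h import *
P=np.load('w1pose.npy');K=np.array(env.calibration('wrist')['K'])
def wz(px,z):
    d=P[:3,:3]@np.linalg.inv(K)@np.array([px[0],px[1],1.]);o=P[:3,3];return o+d*(z-o[2])/d[2]
im=cv2.imread('pics/w1.png'); print('gray col270',im[196:256,262,:].mean(1).astype(int).tolist());print('row235',im[235,244:296].mean(1).astype(int).tolist())
for n,p,z in [('gripC',(269,230),245),('gL',(252,235),245),('gR',(286,235),245),('gtop',(269,213),245),('gbot',(269,247),245),('railU',(347,97),165),('railL',(333,296),165),('ringU',(272,65),190),('ringL',(272,285),120),('ledgeU',(235,151),70),('ledgeL',(235,220),70)]: print(n,wz(p,z).round(1))
```

```text
gray col270 [45, 50, 55, 81, 99, 102, 49, 9, 9, 8, 10, 10, 9, 10, 8, 10, 9, 9, 9, 10, 8, 13, 16, 17, 19, 23, 21, 22, 21, 21, 22, 22, 22, 23, 22, 18, 19, 20, 19, 18, 18, 18, 16, 19, 19, 20, 20, 18, 20, 19, 25, 41, 84, 84, 84, 82, 65, 45, 37, 23]
row235 [67, 68, 68, 68, 67, 73, 76, 77, 38, 16, 18, 20, 18, 19, 18, 17, 19, 16, 18, 18, 18, 17, 19, 20, 19, 18, 19, 20, 17, 17, 18, 18, 17, 18, 15, 19, 17, 17, 17, 15, 11, 55, 66, 65, 62, 62, 62, 67, 66, 64, 44, 37]
gripC [ 503.4 -228.   245. ]
gL [ 488.9 -231.7  245. ]
gR [ 517.4 -233.3  245. ]
gtop [ 504.5 -213.2  245. ]
gbot [ 502.3 -243.4  245. ]
railU [ 584.5 -123.7  165. ]
railL [ 568.8 -346.5  165. ]
ringU [513.4 -94.5 190. ]
ringL [ 493.9 -354.   120. ]
ledgeU [ 454.7 -178.5   70. ]
ledgeL [ 444.7 -275.6   70. ]
```

{"name": "carry_out", "arguments": {"series": [[-0.22, -0.16, 0, -0.12], [0, 0, -0.2, 0], [0, 0, -0.4, 0], [0, 0, -0.5, 0], [0, 0, -0.4, 0]]}}

```text
t: 3.3
eef_pos: [503.1, -228.3, 211.4]
tcp_rot: [-3.141, -0.0, 1.5]
ft_force: [-0.8, 0.0, -0.2]
opening: 0.999
grip_force: 0.0
```

{"name": "carry_out", "arguments": {"series": [[0, 0, -0.14, 0], [0, 0, 0, 0], [0, 0, 0, 0], [0, 0, 0, 0], [0, 0, 0, 0]]}}

```text
t: 3.8
eef_pos: [504.1, -228.4, 206.9]
tcp_rot: [3.14, 0.001, 1.501]
ft_force: [0.1, 0.4, -0.8]
opening: 1.001
grip_force: 0.0
```

{"name": "carry_out", "arguments": {"series": [[0, 0, 0, 0], [0, 0, 0, 0], [0, 0, 0, 0], [0, 0, 0, 0], [0, 0, 0, 0]], "fingers": 1}}

```text
t: 4.3
eef_pos: [503.8, -228.3, 206.1]
tcp_rot: [3.141, -0.0, 1.501]
ft_force: [0.0, 1.1, 0.2]
opening: 0.635
grip_force: 0.0
```

Run:
```python
from h import *
s=env.state(); print({k:np.round(s[k],3) for k in ['t','eef_pos','tcp_rot','ft_force','moment','opening','grip_force']})
im=env.read_camera('wrist'); cv2.imwrite('pics/w2.png',im[:,:,::-1])
```

```text
{'t': np.float64(4.3), 'eef_pos': array([ 503.842, -228.293,  206.106]), 'tcp_rot': array([ 3.141, -0.   ,  1.501]), 'ft_force': array([0.021, 1.129, 0.245]), 'moment': array([-0.05 , -0.069, -0.011]), 'opening': np.float64(0.635), 'grip_force': np.float64(0.0)}
```

View pics/w2.png

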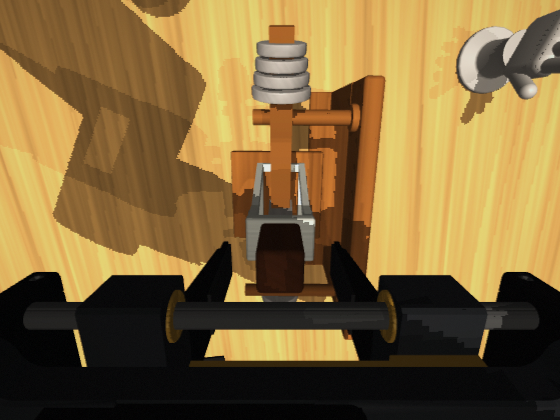

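{"name": "carry_out", "arguments": {"series": [[0, 0, 0, 0], [0, 0, 0, 0], [0, 0, 0, 0], [0, 0, 0, 0], [0, 0, 0, 0]]}}

```text
t: 4.85
eef_pos: [503.7, -228.3, 206.1]
tcp_rot: [-3.141, 0.0, 1.501]
ft_force: [0.0, -0.3, 0.5]
opening: 0.292
grip_force: 30.0
```

Run:
```python
from h import *
s=env.state(); print({k:np.round(s[k],3) for k in ['t','eef_pos','tcp_rot','ft_force','moment','opening','grip_force']})
P=env.calibration('wrist')['pose']
im=env.read_camera('wrist'); cv2.imwrite('pics/w3.png',im[:,:,::-1]); 
from scipy.spatial.transform import Rotation as R
T=np.eye(4);T[:3,:3]=R.from_euler('xyz',s['tcp_rot']).as_matrix();T[:3,3]=s['eef_pos']
C=np.linalg.inv(T)@P; print(C.round(3)); np.save('C.npy',C)
hsv=cv2.cvtColor(cv2.imread('pics/w3.png'),cv2.COLOR_BGR2HSV)
print(hsv[15:130:3,281,1].tolist());print(hsv[94,235:325:2,1].tolist());print(hsv[94,235:325:2,2].tolist())
```

```text
{'t': np.float64(4.85), 'eef_pos': array([ 503.725, -228.305,  206.087]), 'tcp_rot': array([-3.141,  0.   ,  1.501]), 'ft_force': array([ 0.021, -0.278,  0.501]), 'moment': array([-0.071,  0.023,  0.026]), 'opening': np.float64(0.292), 'grip_force': np.float64(29.977)}
[[ 1.00000e-03 -9.56000e-01 -2.93000e-01  8.32970e+01]
 [ 1.00000e+00  1.00000e-03 -0.00000e+00 -3.76000e-01]
 [ 1.00000e-03 -2.93000e-01  9.56000e-01 -1.96246e+02]
 [ 0.00000e+00  0.00000e+00  0.00000e+00  1.00000e+00]]
[151, 153, 150, 152, 193, 195, 193, 196, 196, 188, 33, 32, 33, 33, 40, 39, 33, 35, 31, 33, 34, 31, 31, 31, 33, 36, 27, 31, 31, 32, 189, 191, 194, 196, 196, 196, 194, 194, 195]
[153, 153, 153, 146, 146, 152, 145, 143, 147, 38, 34, 36, 35, 35, 34, 35, 33, 30, 31, 31, 30, 31, 28, 26, 30, 30, 31, 31, 31, 32, 34, 36, 35, 35, 34, 36, 36, 36, 184, 196, 195, 194, 195, 194, 192]
[214, 218, 225, 225, 225, 225, 225, 225, 201, 108, 126, 143, 154, 159, 164, 169, 176, 189, 196, 200, 210, 214, 220, 222, 219, 212, 205, 199, 195, 189, 181, 175, 169, 161, 150, 135, 120, 98, 132, 165, 166, 162, 167, 166, 162]
```

```bash
cat > th.py <<'E'
from h import *
from scipy.optimize import least_squares
K=np.array(env.calibration('wrist')['K']);C=np.load('C.npy');H=136.1   # tcp height above yoke underside
ph=np.linspace(0,2*np.pi,180)
def model(th,dy,zo=0,half=0.):
    c,s=np.cos(th),np.sin(th);q=[]
    for y,r in [(99-half,21),(110.7,19.5),(122.3,18),(134+half,16.5)]:
        x=r*np.cos(ph);z=r*np.sin(ph)-16;yy=y*np.ones_like(x)
        Y=c*yy-s*z+dy;Z=s*yy+c*z+85+zo
        # yoke frame -> tool: tool x=+y_yoke, tool y=+x_yoke, tool z=-z
        X=np.stack([Y,x,-(Z-H)],1)
        p=(X-C[:3,3])@C[:3,:3]@K.T;q.append(p[:,:2]/p[:,2:])
    w=np.array([np.ptp(a[:,0]) for a in q]);a=np.concatenate(q)
    return np.array([a[:,1].min(),a[:,1].max(),w[0]])
def feat(im,wide=False):
    hsv=cv2.cvtColor(im,cv2.COLOR_RGB2HSV);S=hsv[:,:,1].astype(float)
    m=(S[:150,235:325]<90).astype(np.uint8)
    n,l,st,ce=cv2.connectedComponentsWithStats(m);k=1+st[1:,4].argmax();m=(l==k)
    a=m.sum(1); rows=np.where(a>5)[0]
    def edge(lo,hi):  # subpixel: sum of gray coverage over central columns
        col=S[lo:hi,276:287].mean(1);b=(col.max()+col.min())/2;return col,b
    t,b=rows[0],rows[-1]
    def sub(r0,r1,ins):
        col=S[r0:r1,276:287].mean(1);f=(col.max()-col)/(np.ptp(col));return f.sum()
    top=t+6-sub(max(t-5,0),t+6,1)-.5;bot=b-6+sub(b-6+1,b+6,1)+.5
    big=np.sort(a[rows])[::-1][:3].mean();return np.array([top,bot,big])
def theta(im,dy,off=np.zeros(3)):
    f=feat(im)-off
    g=least_squares(lambda p:(model(p[0],dy)-f)/[.4,.4,.8],[0.]);return g.x[0],f,g.fun
E
python3 - <<'E'
from th import *
im=cv2.imread('pics/w3.png')[:,:,::-1].copy();f=feat(im);print(f)
for t in (.4,.3,.2,.1,0,-.1,-.2,-.3):print(t,model(t,0).round(1),model(t,-1.4).round(1),model(t,-1.4,0,2).round(1))
E
```

```text
[ 42.97694841 103.77145261  59.        ]
0.4 [ 32.2 106.9  61.4] [ 34.6 109.2  61.3] [ 31.1 112.3  60.9]
0.3 [ 34.9 101.1  59. ] [ 37.2 103.4  58.9] [ 33.9 106.4  58.6]
0.2 [38.7 97.2 56.6] [41.1 99.4 56.5] [ 37.6 102.5  56.2]
0.1 [40.1 95.1 54.3] [42.4 97.2 54.2] [ 39.  100.2  54. ]
0 [43.4 97.9 52.1] [45.5 99.6 52. ] [ 42.5 102.   51.9]
-0.1 [ 48.3 103.4  50.1] [ 50.3 105.1  50. ] [ 47.5 107.4  49.9]
-0.2 [ 54.5 109.6  48.2] [ 56.4 111.2  48.1] [ 53.8 113.4  48.1]
-0.3 [ 61.7 116.3  46.5] [ 63.5 117.8  46.4] [ 61.1 119.9  46.4]
```

{"name": "carry_out", "arguments": {"series": [[-0.06, 0.004, 0, 0], [-0.1, 0.007, 0, 0], [-0.1, 0.007, 0, 0], [-0.1, 0.007, 0, 0], [-0.1, 0.007, 0, 0]]}}

```text
t: 5.4
eef_pos: [480.3, -226.6, 206.1]
tcp_rot: [3.142, -0.0, 1.501]
ft_force: [3.9, -0.7, -4.4]
opening: 0.293
grip_force: 30.0
```

{"name": "carry_out", "arguments": {"series": [[-0.1, 0.007, 0, 0], [-0.1, 0.007, 0, 0], [-0.1, 0.007, 0, 0], [-0.14, 0.01, 0, 0], [-0.2, 0.015, 0, 0]]}}

```text
t: 5.9
eef_pos: [448.5, -224.4, 206.1]
tcp_rot: [3.141, 0.0, 1.501]
ft_force: [-2.0, -0.2, -3.1]
opening: 0.289
grip_force: 30.0
```

{"name": "carry_out", "arguments": {"series": [[-0.3, 0.022, 0, 0], [-0.3, 0.022, 0, 0], [-0.3, 0.022, 0, 0], [-0.2, 0.015, 0, 0], [-0.1, 0.007, 0.1, 0]]}}

```text
t: 6.4
eef_pos: [387.3, -219.6, 210.8]
tcp_rot: [-3.14, -0.001, 1.501]
ft_force: [0.1, -0.4, -6.9]
opening: 0.296
grip_force: 30.0
```

{"name": "carry_out", "arguments": {"series": [[0, 0, 0.2, 0], [0, 0, 0.4, 0], [0, 0, 0.4, 0], [0, 0, 0.3, 0], [0, 0, 0.1, 0]]}}

```text
t: 6.9
eef_pos: [389.7, -220.4, 283.2]
tcp_rot: [3.139, 0.002, 1.501]
ft_force: [0.2, -0.7, -6.6]
opening: 0.29
grip_force: 30.0
```

```bash
cat >> th.py <<'E'
def model2(th,dy=-1.4,yo=130.6):
    c,s=np.cos(th),np.sin(th);o=[]
    for y,r in [(yo,16.5),(99,21)]:
        x=r*np.cos(ph);z=r*np.sin(ph)-16
        X=np.stack([c*y-s*z+dy,x,H-(s*y+c*z+85)],1);p=(X-C[:3,3])@C[:3,:3]@K.T;o.append(p[:,:2]/p[:,2:])
    return np.array([o[0][:,1].min(),np.ptp(o[1][:,0])])
def meas(im):
    S=cv2.cvtColor(im,cv2.COLOR_RGB2HSV)[:160,235:325,1].astype(float)
    n,l,st,ce=cv2.connectedComponentsWithStats((S<90).astype(np.uint8));k=1+st[1:,4].argmax()
    m=cv2.dilate((l==k).astype(np.uint8),np.ones((3,3)));cov=np.clip((145-S)/105,0,1)*m
    r=np.where((l==k).sum(1)>5)[0];t=r[0]
    top=t+6-cov[max(t-3,0):t+6,41:52].mean(1).sum()
    return np.array([top-.5,np.sort(cov.sum(1))[::-1][:3].mean()-.3])
def angle(im):
    f=meas(im);g=least_squares(lambda p:(model2(p[0])-f)/[.5,.7],[0.]);return g.x[0],f
E
cat > burst.py <<'E'
import sys
from th import *
n=int(sys.argv[1]);o=[];w=2*np.pi/1.8
s=env.state();print('eef',s['eef_pos'].round(1),s['tcp_rot'].round(3),s['ft_force'].round(1))
for i in range(n):
    t=env.state()['t'];im=env.read_camera('wrist');a,f=angle(im);o.append([t,a,*f])
    if i%8==0: cv2.imwrite(f'pics/b_{t:.2f}.png',im[:,:,::-1])
o=np.array(o);np.savetxt(f'burst_{o[0,0]:.2f}.txt',o);print(o[::2].round(3))
for w in ([w] if n<16 else [w*.95,w,w*1.05]):
    A=np.stack([np.cos(w*o[:,0]),np.sin(w*o[:,0]),np.ones(n)],1);x,r,*_=np.linalg.lstsq(A,o[:,1],rcond=None)
    print('w',w,'coef',x.round(4),'amp',np.hypot(*x[:2]).round(4),'rms',np.sqrt(np.mean((A@x-o[:,1])**2)).round(4))
t=env.state()['t'];print('now',t)
E
python3 - <<'E'
from th import *
im=cv2.imread('pics/w3.png')[:,:,::-1].copy();print(angle(im))
E
python3 burst.py 30
```

```text
(np.float64(0.28336772192988235), array([43.28787879, 58.46190476]))
eef [ 389.7 -220.4  283.2] [3.139e+00 2.000e-03 1.501e+00] [ 0.2 -0.7 -6.6]
[[ 6.9000e+00 -1.5100e-01  5.7582e+01  4.7516e+01]
 [ 7.0000e+00 -9.3000e-02  5.4532e+01  4.8935e+01]
 [ 7.1000e+00 -1.8000e-02  5.1078e+01  5.0297e+01]
 [ 7.2000e+00  7.5000e-02  4.7527e+01  5.1560e+01]
 [ 7.3000e+00  7.3000e-02  4.5423e+01  4.6948e+01]
 [ 7.4000e+00 -3.6200e-01  7.3000e+01  5.4963e+01]
 [ 7.5000e+00 -1.4200e-01  5.8500e+01  5.5763e+01]
 [ 7.6000e+00 -1.4000e-01  5.8500e+01  5.6443e+01]
 [ 7.7000e+00 -1.4100e-01  5.8500e+01  5.6341e+01]
 [ 7.8000e+00 -1.4300e-01  5.8500e+01  5.5465e+01]
 [ 7.9000e+00  4.4500e-01 -5.0000e-01  5.5497e+01]
 [ 8.0000e+00  8.9000e-02  4.5815e+01  4.9567e+01]
 [ 8.1000e+00  4.8000e-02  4.8503e+01  5.1240e+01]
 [ 8.2000e+00 -4.4000e-02  5.2081e+01  4.9503e+01]
 [ 8.3000e+00 -1.1200e-01  5.5529e+01  4.8719e+01]]
w 3.316125578789226 coef [-0.0242  0.0104 -0.0428] amp 0.0263 rms 0.1814
w 3.490658503988659 coef [-0.0165 -0.0228 -0.0437] amp 0.0281 rms 0.1813
w 3.6651914291880923 coef [ 0.0199 -0.0226 -0.0447] amp 0.0301 rms 0.1811
now 8.4
```

```bash
ls pics burst*
python3 - <<'E'
import cv2,glob,numpy as np
fs=sorted(glob.glob('pics/b_*'))[:4];print(fs)
cv2.imwrite('pics/bb.png',np.hstack([cv2.resize(cv2.imread(f)[0:200,180:380],(266,266)) for f in fs[:3]]))
E
```

```text
burst.py
burst_6.90.txt

pics:
b_6.90.png
b_7.30.png
b_7.70.png
b_8.10.png
crop0.png
scene0.png
side0.png
w1.png
w2.png
w3.png
['pics/b_6.90.png', 'pics/b_7.30.png', 'pics/b_7.70.png', 'pics/b_8.10.png']
```

View pics/bb.png

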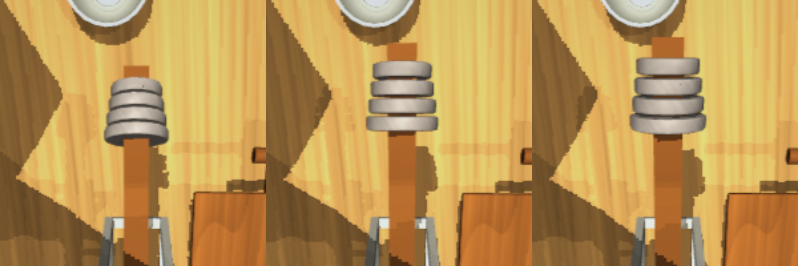

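The crops show the four rings separating into single blobs when the end is up, which broke the segmentation. I'll close the gaps and refit from the ring width.

```bash
python3 - <<'E'
s=open('th.py').read()
i=s.index('def meas');j=s.index('def angle')
s=s[:i]+'''def meas(im):
    S=cv2.cvtColor(im,cv2.COLOR_RGB2HSV)[:160,235:325,1].astype(float)
    g=cv2.morphologyEx((S<90).astype(np.uint8),cv2.MORPH_CLOSE,np.ones((7,1)))
    n,l,st,ce=cv2.connectedComponentsWithStats(g);k=max(range(1,n),key=lambda i:st[i,4]*(st[i,1]>15)*(abs(ce[i,0]-46)<12))
    m=cv2.dilate((l==k).astype(np.uint8),np.ones((3,3)));cov=np.clip((145-S)/105,0,1)*m
    r=np.where((l==k).sum(1)>5)[0];t=r[0]
    top=t+6-cov[max(t-3,0):t+6,41:52].mean(1).sum()
    return np.array([top-.5,np.sort(cov.sum(1))[::-1][:3].mean()-.3])
'''+s[j:];open('th.py','w').write(s)
E
cat > refit.py <<'E'
from th import *
import glob
for f in sorted(glob.glob('pics/b_*')): print(f,angle(cv2.imread(f)[:,:,::-1].copy()))
o=np.loadtxt('burst_6.90.txt');th=np.linspace(-.6,.6,241);W=np.array([model2(t)[1] for t in th])
a=np.interp(o[:,3],W,th)
for w in (3.3,3.4,3.48,3.55,3.65):
    A=np.stack([np.cos(w*o[:,0]),np.sin(w*o[:,0]),np.ones(len(o))],1)
    g=least_squares(lambda x:A@x-a,[0,0.1,0],loss='soft_l1',f_scale=.01);print(w,g.x.round(4),np.hypot(*g.x[:2]).round(4),g.cost)
print(np.c_[o[:,0],a,A@g.x][::3].round(3))
E
python3 refit.py
```

```text
pics/b_6.90.png (np.float64(-0.15076789119991457), array([57.58225108, 47.51587302]))
pics/b_7.30.png (np.float64(0.140105173869859), array([45.42294372, 53.28095238]))
pics/b_7.70.png (np.float64(0.2640405655601816), array([43.47142857, 56.34126984]))
pics/b_8.10.png (np.float64(0.04778183941939733), array([48.5025974 , 51.23968254]))
3.3 [ 0.2371  0.0161 -0.043 ] 0.2377 0.0109836081927214
3.4 [ 0.1549  0.17   -0.0342] 0.23 0.010929111047003299
3.48 [ 0.0286  0.2225 -0.0277] 0.2244 0.010910239314837221
3.55 [-0.087   0.2019 -0.0224] 0.2198 0.010913181677801463
3.65 [-0.197   0.0833 -0.0155] 0.2139 0.010949997814205262
[[ 6.9   -0.234 -0.208]
 [ 7.05  -0.137 -0.131]
 [ 7.2   -0.023 -0.021]
 [ 7.35   0.165  0.092]
 [ 7.5    0.17   0.172]
 [ 7.65   0.199  0.198]
 [ 7.8    0.157  0.162]
 [ 7.95  -0.252  0.073]
 [ 8.1   -0.038 -0.041]
 [ 8.25  -0.144 -0.148]]
```

```bash
cat > plan.py <<'E'
import numpy as np
# plan(c,s,w,t0,N,D): th=c cos wt+s sin wt free swing; N rows from t0 moving D (mm) along yoke y, ending with no swing
def sim(c,s,w,t0,v,L=.81):
    ts=t0+.1*np.arange(len(v)+1);dv=np.diff(np.r_[0,v,0])*1e-3/.1   # m/s steps (v in mm/row)
    f=lambda t:c*np.cos(w*t)+s*np.sin(w*t)-sum((dv[i]/L/w)*np.sin(w*(t-ts[i])) for i in range(len(dv)) if t>=ts[i])
    tt=np.arange(t0,ts[-1]+2,.05);return tt,np.array([f(t) for t in tt])
def plan(c,s,w,t0,N,D,L=.81):
    ts=t0+.1*np.arange(N+1);Dm=np.diff(np.r_[np.zeros((1,N)),np.eye(N),np.zeros((1,N))],axis=0)
    # contribution: -(dv/L/w) sin(w t - w ts) = cos part +(..)sin(w ts), sin part -(..)cos(w ts)
    k=.01/L/w;G=np.stack([k*np.sin(w*ts)@Dm,-k*np.cos(w*ts)@Dm,np.ones(N)]);b=np.array([-c,-s,D])
    M=Dm.T@Dm;Mi=np.linalg.inv(M);return Mi@G.T@np.linalg.solve(G@Mi@G.T,b)
E
python3 - <<'E'
from plan import *
c,s,w=.0286,.2225,3.48
for N in (15,20,25):
  for t0 in (8.4,8.9):
    v=plan(c,s,w,t0,N,463);tt,th=sim(c,s,w,t0,v);print(N,t0,(v/50).round(2).tolist(),abs(v).max().round(),abs(np.diff(np.r_[0,v,0])).max().round(1),abs(th).max().round(3))
E
```

```text
15 8.4 [0.25, 0.37, 0.39, 0.37, 0.35, 0.35, 0.41, 0.52, 0.68, 0.86, 1.02, 1.11, 1.09, 0.92, 0.56] 56.0 28.2 0.255
15 8.9 [0.44, 0.75, 0.93, 0.99, 0.97, 0.89, 0.78, 0.67, 0.57, 0.5, 0.45, 0.42, 0.38, 0.32, 0.2] 50.0 22.2 0.075
20 8.4 [0.01, 0.05, 0.12, 0.22, 0.34, 0.47, 0.61, 0.73, 0.82, 0.88, 0.9, 0.88, 0.81, 0.71, 0.59, 0.45, 0.32, 0.2, 0.1, 0.04] 45.0 6.8 0.226
20 8.9 [0.29, 0.54, 0.73, 0.86, 0.93, 0.94, 0.89, 0.79, 0.67, 0.54, 0.41, 0.31, 0.23, 0.18, 0.16, 0.16, 0.18, 0.18, 0.16, 0.11] 47.0 14.4 0.08
25 8.4 [0.02, 0.06, 0.14, 0.24, 0.36, 0.49, 0.62, 0.74, 0.83, 0.88, 0.9, 0.87, 0.81, 0.71, 0.59, 0.45, 0.32, 0.2, 0.1, 0.03, -0.02, -0.03, -0.03, -0.01, -0.0] 45.0 6.7 0.227
25 8.9 [0.16, 0.32, 0.46, 0.59, 0.67, 0.72, 0.73, 0.7, 0.63, 0.55, 0.45, 0.35, 0.26, 0.19, 0.15, 0.14, 0.15, 0.19, 0.24, 0.28, 0.32, 0.33, 0.31, 0.24, 0.14] 36.0 8.0 0.125
```

{"name": "carry_out", "arguments": {"series": [[0, 0.01, 0, 0], [0.02, 0.05, 0, 0], [0.05, 0.12, 0, 0], [0.09, 0.21, 0, 0], [0.14, 0.33, 0, 0]]}}

```text
t: 8.9
eef_pos: [404.1, -183.3, 281.1]
tcp_rot: [3.141, -0.0, 1.5]
ft_force: [0.9, -0.3, -5.9]
opening: 0.288
grip_force: 30.0
```

{"name": "carry_out", "arguments": {"series": [[0.19, 0.46, 0, 0], [0.25, 0.59, 0, 0], [0.3, 0.71, 0, 0], [0.34, 0.8, 0, 0], [0.36, 0.86, 0, 0]]}}

```text
t: 9.4
eef_pos: [476.1, -10.7, 281.3]
tcp_rot: [3.141, -0.0, 1.501]
ft_force: [0.4, -1.5, -7.5]
opening: 0.291
grip_force: 30.0
```

{"name": "carry_out", "arguments": {"series": [[0.37, 0.88, 0, 0], [0.36, 0.86, 0, 0], [0.33, 0.79, 0, 0], [0.29, 0.69, 0, 0], [0.24, 0.57, 0, 0]]}}

```text
t: 9.9
eef_pos: [555.3, 179.7, 280.8]
tcp_rot: [-3.141, -0.0, 1.503]
ft_force: [0.1, -0.3, -5.8]
opening: 0.291
grip_force: 30.0
```

{"name": "carry_out", "arguments": {"series": [[0.18, 0.44, 0, 0], [0.13, 0.31, 0, 0], [0.08, 0.19, 0, 0], [0.04, 0.1, 0, 0], [0.02, 0.04, 0, 0]]}}

```text
t: 10.4
eef_pos: [577.8, 230.5, 281.1]
tcp_rot: [-3.141, 0.0, 1.501]
ft_force: [0.1, -0.1, -6.5]
opening: 0.286
grip_force: 30.0
```

```bash
python3 burst.py 30
```

```text
eef [577.8 230.5 281.1] [-3.141  0.     1.501] [ 0.1 -0.1 -6.5]
[[1.0400e+01 7.5000e-02 4.7469e+01 5.1500e+01]
 [1.0500e+01 7.4000e-02 4.7503e+01 5.1430e+01]
 [1.0600e+01 6.5000e-02 4.7820e+01 5.1341e+01]
 [1.0700e+01 5.5000e-02 4.8172e+01 5.1167e+01]
 [1.0800e+01 4.7000e-02 4.8477e+01 5.1100e+01]
 [1.0900e+01 4.4000e-02 4.8531e+01 5.0932e+01]
 [1.1000e+01 3.7000e-02 4.8843e+01 5.0957e+01]
 [1.1100e+01 2.9000e-02 4.9168e+01 5.0852e+01]
 [1.1200e+01 2.8000e-02 4.9175e+01 5.0868e+01]
 [1.1300e+01 2.9000e-02 4.9158e+01 5.0887e+01]
 [1.1400e+01 3.7000e-02 4.8839e+01 5.0938e+01]
 [1.1500e+01 4.5000e-02 4.8503e+01 5.0957e+01]
 [1.1600e+01 4.7000e-02 4.8473e+01 5.1106e+01]
 [1.1700e+01 5.6000e-02 4.8167e+01 5.1265e+01]
 [1.1800e+01 7.2000e-02 4.7535e+01 5.1335e+01]]
w 3.316125578789226 coef [-0.0216  0.0154  0.056 ] amp 0.0265 rms 0.0024
w 3.490658503988659 coef [-0.0059 -0.0245  0.0544] amp 0.0252 rms 0.0024
w 3.6651914291880923 coef [0.0239 0.0036 0.053 ] amp 0.0242 rms 0.0024
now 11.9
```

The swing is down to about 0.025 rad amplitude. The constant offset is the zero error of my measurement. Now I'll check the yoke against the tray.

Run:
```python
from h import *
w=env.read_camera('wrist');P=env.calibration('wrist')['pose'];np.save('w4pose',P)
s=env.read_camera('scene');d=env.read_camera('side');print(env.state()['t'],env.state()['eef_pos'])
for n,i in (('w4',w),('s4',s),('d4',d)): cv2.imwrite(f'pics/{n}.png',i[:,:,::-1])
o=np.zeros((600,800,3),np.uint8);o[:300,:400]=cv2.resize(w,(400,300))[:,:,::-1]
o[:300,400:]=cv2.resize(s[80:260,270:510],(400,300))[:,:,::-1];o[300:,:400]=cv2.resize(d[180:360,100:340],(400,300))[:,:,::-1]
o[300:,400:]=cv2.resize(w[60:285,130:430],(400,300))[:,:,::-1]
cv2.imwrite('pics/m4.png',o)
```

```text
12.05 [577.8149396  230.49265118 281.10065452]
```

View pics/m4.png

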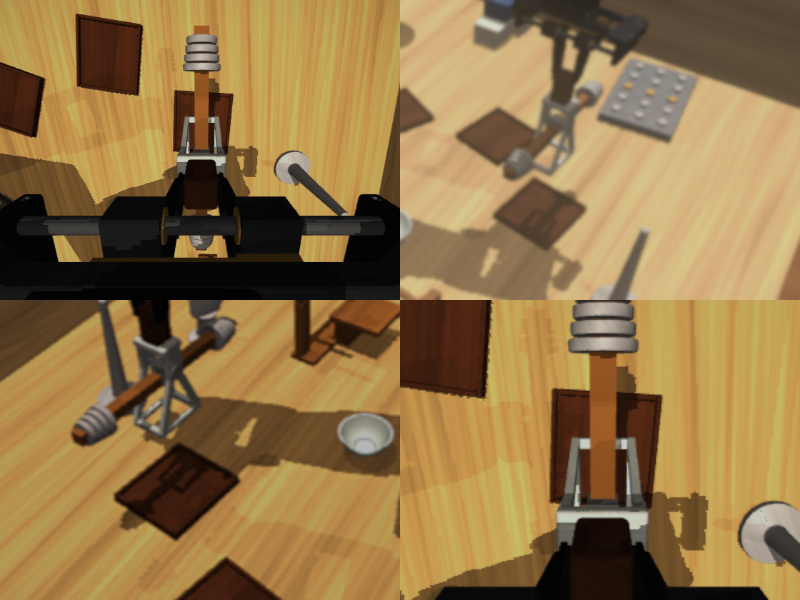

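Run:
```python
from h import *
P=np.load('w4pose.npy');K=np.array(env.calibration('wrist')['K']);im=cv2.imread('pics/w4.png')
def wz(px,z):
    d=P[:3,:3]@np.linalg.inv(K)@np.array([px[0],px[1],1.]);o=P[:3,3];return o+d*(z-o[2])/d[2]
# edges: columns for top edge, rows for sides
g=im[:,:,2].astype(float)
def cross(a,th):  i=np.where(a<th)[0][0];return i-(th-a[i])/(a[i-1]-a[i]) if i else i
top=[(c,110+cross(g[110:150,c],130)) for c in list(range(250,262,2))+list(range(302,322,2))]
L=[(230+cross(g[r,230:260],130),r) for r in range(135,165,3)]
R=[(345-cross(g[r,345:300:-1],115),r) for r in range(138,165,3)]
print(top[::4],L[::4],R[::4])
def line(ps):
    X=np.array([wz(p,14)[:2] for p in ps]);vx,vy,x,y=cv2.fitLine(X.astype(np.float32),cv2.DIST_HUBER,0,.01,.01).ravel();return np.array([x,y]),np.array([vx,vy])
t,l,r=line(top),line(L),line(R);
for q in (t,l,r):print(q)
def inter(a,b): s=np.linalg.solve(np.stack([a[1],-b[1]],1),b[0]-a[0]);return a[0]+s[0]*a[1]
a,b=inter(t,l),inter(t,r);e=(b-a);print(a,b,np.linalg.norm(e));e/=np.linalg.norm(e);n=np.array([e[1],-e[0]]);print('yaw',np.arctan2(e[1],e[0]),'centre',(a+b)/2+66*n)
print(proj('scene',[[579,230,14],[577.8,230,14]]))
```

```text
[(250, np.float64(126.28282828282829)), (258, np.float64(126.52173913043478)), (306, np.float64(117.64285714285714)), (314, np.float64(130.30526315789473))] [(np.float64(243.46376811594203), 135), (np.float64(242.80597014925374), 147), (np.float64(242.65060240963857), 159)] [(np.float64(325.4375), 138), (np.float64(324.3298969072165), 150), (np.float64(323.340206185567), 162)]
(array([603.8968 , 295.06625], dtype=float32), array([ 0.9918071 , -0.12774448], dtype=float32))
(array([523.5799 , 272.13458], dtype=float32), array([0.13310233, 0.9911023 ], dtype=float32))
(array([644.80774, 261.60962], dtype=float32), array([0.1244121 , 0.99223065], dtype=float32))
[527.97284 304.84525] [648.2859  289.34894] 121.30691
yaw -0.12809466 centre [579.69824 231.63785]
[[353.17113154 205.26995071]
 [352.82830943 205.108224  ]]
```

{"name": "carry_out", "arguments": {"series": [[0.01, 0.01, 0, 0], [0.01, 0.01, 0, 0], [0.01, 0.01, 0, 0], [0.01, 0.01, 0, 0], [0, 0.01, 0, 0]]}}

```text
t: 12.55
eef_pos: [579.9, 233.1, 281.1]
tcp_rot: [3.141, -0.0, 1.501]
ft_force: [0.1, -0.3, -6.5]
opening: 0.289
grip_force: 30.0
```

{"name": "carry_out", "arguments": {"series": [[0, 0, 0, 0], [0, 0, 0, 0], [0, 0, 0, 0], [0, 0, 0, 0], [0, 0, 0, 0]]}}

```text
t: 13.05
eef_pos: [579.8, 233.0, 281.1]
tcp_rot: [3.141, 0.0, 1.501]
ft_force: [-0.2, 0.8, -6.4]
opening: 0.293
grip_force: 30.0
```

{"name": "carry_out", "arguments": {"series": [[0, 0, -0.2, 0], [0, 0, -0.5, 0], [0, 0, -0.6, 0], [0, 0, -0.6, 0], [0, 0, -0.4, 0]]}}

```text
t: 13.55
eef_pos: [578.9, 232.7, 163.3]
tcp_rot: [-3.139, 0.001, 1.501]
ft_force: [-1.1, 0.1, -6.3]
opening: 0.293
grip_force: 30.0
```

{"name": "carry_out", "arguments": {"series": [[0, 0, -0.1, 0], [0, 0, 0, 0], [0, 0, 0, 0], [0, 0, 0, 0], [0, 0, 0, 0]]}}

```text
t: 14.05
eef_pos: [580.2, 233.1, 162.1]
tcp_rot: [3.14, -0.001, 1.501]
ft_force: [0.1, -1.0, -7.0]
opening: 0.29
grip_force: 30.0
```

```bash
python3 burst.py 20
python3 - <<'E'
from h import *
d=env.read_camera('side');s=env.read_camera('scene')
cv2.imwrite('pics/m5.png',np.hstack([cv2.resize(d[210:330,140:300],(400,300)),cv2.resize(s[130:250,290:450],(400,300))])[:,:,::-1])
E
```

```text
eef [580.2 233.1 162.1] [ 3.140e+00 -1.000e-03  1.501e+00] [ 0.1 -1.  -7. ]
[[1.4050e+01 7.2000e-02 4.7533e+01 5.1370e+01]
 [1.4150e+01 6.4000e-02 4.7838e+01 5.1252e+01]
 [1.4250e+01 5.5000e-02 4.8163e+01 5.1097e+01]
 [1.4350e+01 4.6000e-02 4.8473e+01 5.0992e+01]
 [1.4450e+01 4.5000e-02 4.8500e+01 5.0979e+01]
 [1.4550e+01 4.3000e-02 4.8529e+01 5.0773e+01]
 [1.4650e+01 3.6000e-02 4.8836e+01 5.0783e+01]
 [1.4750e+01 3.6000e-02 4.8838e+01 5.0773e+01]
 [1.4850e+01 3.6000e-02 4.8832e+01 5.0802e+01]
 [1.4950e+01 3.7000e-02 4.8806e+01 5.0802e+01]]
w 3.316125578789226 coef [-0.0045  0.0195  0.055 ] amp 0.02 rms 0.0019
w 3.490658503988659 coef [-0.0065 -0.0178  0.0538] amp 0.019 rms 0.002
w 3.6651914291880923 coef [0.0145 0.0109 0.0528] amp 0.0181 rms 0.0021
now 15.05
```

View pics/m5.png

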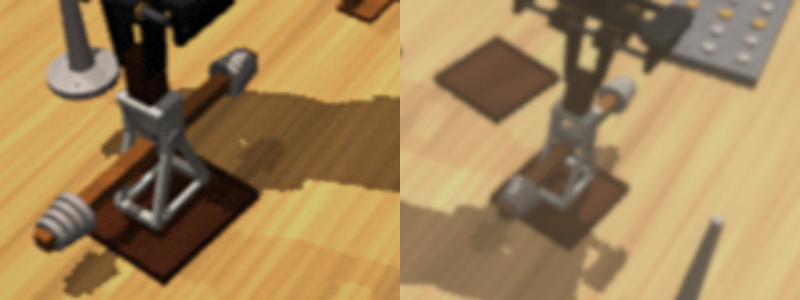

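The yoke hangs about 20 mm above the middle of the tray, level, with the bar quiet at ±0.02 rad. It has been held over the tray for more than 4 s, so I'm lowering it now.

{"name": "carry_out", "arguments": {"series": [[0, 0, -0.1, 0], [0, 0, -0.1, 0], [0, 0, -0.08, 0], [0, 0, -0.04, 0], [0, 0, -0.02, 0]]}}

```text
t: 15.65
eef_pos: [579.7, 233.0, 143.7]
tcp_rot: [-3.141, 0.0, 1.501]
ft_force: [0.6, -0.2, -6.3]
opening: 0.294
grip_force: 30.0
```

{"name": "carry_out", "arguments": {"series": [[0, 0, -0.02, 0], [0, 0, -0.01, 0], [0, 0, -0.01, 0], [0, 0, -0.01, 0], [0, 0, -0.01, 0]]}}

```text
t: 16.15
eef_pos: [580.3, 233.1, 142.3]
tcp_rot: [3.14, -0.001, 1.501]
ft_force: [-1.1, -1.1, 8.6]
opening: 0.288
grip_force: 30.0
```

{"name": "carry_out", "arguments": {"series": [[0, 0, 0.01, 0], [0, 0, 0, 0], [0, 0, 0, 0], [0, 0, 0, 0], [0, 0, 0, 0]], "fingers": -1}}

```text
t: 16.65
eef_pos: [579.8, 233.0, 141.6]
tcp_rot: [3.142, -0.0, 1.501]
ft_force: [-0.1, 1.0, -0.3]
opening: 0.657
grip_force: 0.0
```

{"name": "carry_out", "arguments": {"series": [[0, 0, 0, 0], [0, 0, 0, 0], [0, 0, 0, 0], [0, 0, 0, 0], [0, 0, 0, 0]]}}

```text
t: 17.15
eef_pos: [579.8, 233.0, 141.6]
tcp_rot: [3.141, -0.0, 1.501]
ft_force: [-0.5, -0.6, 0.1]
opening: 0.992
grip_force: 0.0
```

{"name": "carry_out", "arguments": {"series": [[0, 0, 0.1, 0], [0, 0, 0.3, 0], [0, 0, 0.5, 0], [0, 0, 0.6, 0], [0, 0, 0.6, 0]]}}

```text
t: 17.65
eef_pos: [579.7, 232.9, 248.0]
tcp_rot: [-3.142, 0.0, 1.501]
ft_force: [-0.5, -0.2, 0.7]
opening: 1.001
grip_force: 0.0
```

{"name": "carry_out", "arguments": {"series": [[0, 0, 0.4, 0], [0, 0, 0.2, 0], [0, 0, 0, 0], [0, 0, 0, 0], [0, 0, 0, 0]]}}

```text
t: 18.15
eef_pos: [579.4, 232.9, 275.3]
tcp_rot: [-3.14, 0.001, 1.501]
ft_force: [0.4, -0.0, 0.2]
opening: 0.999
grip_force: 0.0
```

Run:
```python
from h import *
d=env.read_camera('side');s=env.read_camera('scene');w=env.read_camera('wrist')
for i in range(8): env.read_camera('side')
d2=env.read_camera('side')
for n,i in (('w6',w),('s6',s),('d6',d)): cv2.imwrite(f'pics/{n}.png',i[:,:,::-1])
o=np.zeros((600,800,3),np.uint8)
o[:300]=np.hstack([cv2.resize(d[210:330,140:300],(400,300)),cv2.resize(s[130:250,290:450],(400,300))])
o[300:]=np.hstack([cv2.resize(d2[210:330,140:300],(400,300)),cv2.resize(w,(400,300))])
cv2.imwrite('pics/m6.png',o[:,:,::-1]);print(env.state()['t'],env.state()['eef_pos'])
```

```text
18.75 [579.80701421 232.99277973 276.59066081]
```

View pics/m6.png

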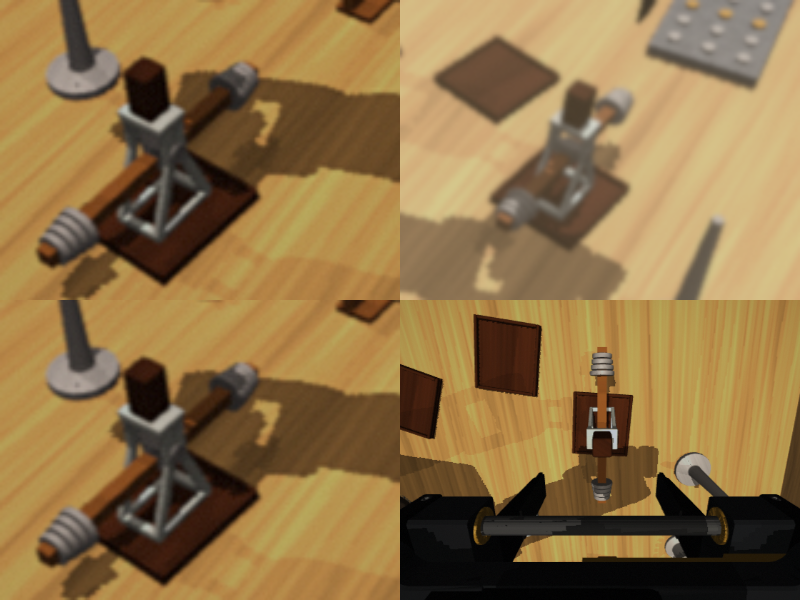

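The yoke stands upright in the middle of the tray, released. The bar is level and unchanged over half a second, and the mandrel hasn't been disturbed. Handing in.

```bash
python3 -c "
from cell import env
print(env.job_done())"
```

```text
the job is handed in; nothing more can be done
None
```

The yoke is standing released in the middle of the farthest tray with the bar level and quiet; the job was handed in at about 19 s of the 64 s, and no verdict was returned.

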